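# Find the bowed base plate by rocking a straightedge

## Robot

A 6-joint arm with a two-finger parallel gripper is mounted at the origin on a cart in front of the work surface, level with it; the furniture and walls round the work are solid. World frame = base frame: x ahead of the robot, y to its left, z up, the work surface at z = 0. Lengths are in m, angles in rad, forces in N, time in s.
With the tool pointing down it reaches from about 0.35 to 0.875 m from the base axis. Payload 4.2 kg.
Tool frame: the origin (TCP) lies midway between the tips of the shut fingers; the grasp point (between the pads) lies 19 mm behind it (ctrl.grip_point_offset is the z of the grasp point in the tool frame, in m); z points along the fingers, x is the direction in which the jaws open and shut, and the axes are right-handed (so a half turn about z gives the same grasp; the last joint's range is limited). The gripper opens to 85 mm and grips with 20 to 120 N. Pads are 22 mm wide; open, the fingers measure 114 mm over their backs; the gripper's body (76 mm by 85 mm) begins 54 mm behind the grasp point. The pads swing forward as they close: fully open they stand 13 mm farther back than shut.
Start: joints at [1.587, 0.385, 0.008, 0, -1.194, -0.259], TCP at [0.15, 0.607, 0.231] pointing down, gripper open.
Joint ranges: [-3.14, 3.14], [-1.21, 2.06], [-1.07, 1.41], [-3.16, 2.05], [-2.99, -0.16], [-3.1, 3.1]. Speed limits (rad/s): [2.79, 2.79, 3.14, 3.14, 3.14, 3.14].

## Interface

Orientations are given as a rotation vector (axis times angle).
In Python, from workcell import ctrl gives the robot as it stands. Calls block until the motion is done:
- ctrl.move_pose(position, orientation): joint-space move of the TCP to a pose.
- ctrl.move_l(position, rotation=None, velocity=0.15, stop_force=None): straight line of the TCP; rotation=None keeps the orientation; velocity is the mean speed in m/s. With stop_force (N) it stops when the force on the tool has changed by that much, and returns True; else False.
- ctrl.move_j(angles): joint-space move.
- ctrl.set_gripper(opening, f_grip=None): finger opening in m; f_grip is the grip in N (None keeps the last); returns when the fingers have stopped.
- ctrl.wait(seconds).
- ctrl.ik(position, orientation): joint angles nearest the present ones, or None.
- ctrl.sense(): the state.
- ctrl.capture(name): name is "scene" or "top" or "wrist"; returns a dict with "frame" (480x640x3 uint8, red, green, blue), "mtx" (3x3 intrinsics, pixels), "R" (3x3) and "t" (3): a world point X has camera coordinates R X + t. Camera axes: x right, y down, z forward; pixel columns grow to the right and rows downward; lengths in m; the calibration is good to about 2 mm. The wrist camera is an equidistant fisheye: a pixel r from the principal point sees the ray r / f radians off the axis. A picture is of the moment at which its call begins. There is no depth.
A pose or a line that the arm cannot do raises ctrl.PlanningError and nothing moves.
- ctrl.close_job(): hands the job in, once; it reports no verdict.
The state is a dict: "time": time; "q": joint angles; "qd": joint speeds; "tau": joint torques, N m; "tool_pos": TCP position; "eef_rot": TCP orientation; "contact_force": force on the tool from outside, world axes, zero at the start; "ft_torque": the same for the moment, N m; "width": finger opening in m.
Only numpy, scipy, OpenCV 4.12 (cv2) and the standard library are available. Lean on these libraries where they do the work, as an engineer would, in place of code of your own. Each camera call takes 0.05 s, during which the arm holds its last target.

## Task

Two ground base plates have come back from hardening and one has bowed slightly lengthwise: lay the straightedge along the middle of a plate's face, let go of it, and press gently on its left end and then on its right end, holding each press for a moment; on the bowed plate it rocks, on the flat one it stays still. Once it has rocked both ways on the bowed plate, lay that plate flat in the grey reject tray. Then, with the straightedge along the remaining plate, press its left end and then its right end to confirm that it does not rock, and leave it lying there, without shifting that plate, the caliper or the screwdriver.

Things in the scene. Friction and masses are not known exactly. Their poses are not given: they have to be found in the camera images.
- plate_1: One of two look-alike loose steel base plates, 150 mm long (own y), 54 wide (own x), 16 thick, about 0.6 kg, four countersunk holes. Origin: middle of its footprint on the bench; z up, +y to the robot's left within 20 degrees. Grip across the 54 mm. One plate is flat, its face 16 mm up; the other is arched lengthwise, face 16 mm up at its ends and 19 mm in the middle. Which is which is not told.
- plate_2: The other base plate; the words for plate_1 hold for it too.
- straightedge: I-section steel straightedge, 170 mm long (own y), 20 wide (own x), 28 tall, 0.25 kg, lying on a flange on the bench. Origin: middle of its underside. Grip across the 20 mm. Lying on a plate, press its top 55 to 75 mm from its middle with 4 to 15 N: on the flat plate it stays level; on the arched one it tips 0.03 to 0.07 rad, the pressed end sinking 1 to 3 mm; let go, it swings back.
- reject_tray: Open grey sheet-steel tray standing fixed on the bench, 150 mm (own x) by 230 mm (own y) outside, walls 3 mm thick and 28 mm high with a rolled rim, floor 3 mm thick. Origin: middle of its underside; +y to the robot's left within 10 degrees.
- caliper: Digital caliper lying behind the plates, 225 mm long (own y), 71 mm wide, 16 mm high; bystander. Origin: middle of its underside.
- screwdriver: Screwdriver with an orange handle lying beyond the tray, 200 mm long (own y), 31 mm thick; bystander. Origin: middle of its underside.

How it is judged:
By the outcome, as a careful person would: the job done as asked, in the order asked, and still so for the second after the job is handed in, with the robot touching nothing.
It also fails if it takes over 72 s, if anything falls off the work surface, if the arm or the gripper's body presses on something with over 40 N, if the wrist force passes 120 N, or if a joint passes its speed limit or range.

## Working session

There is one attempt and no reset: what is moved stays moved. The work goes in short steps, each a Python script; the robot and the scene stay as the last script left them, time stands still between calls to the robot, and variables do not carry over. Pictures are saved under pics/ and viewed, and the job is handed in when it is done.

```bash
mkdir -p pics; ls
python3 - <<'E'
from workcell import ctrl
import cv2
for n in ("scene","top","wrist"):
    c=ctrl.capture(n); cv2.imwrite(f"pics/{n}0.png",c["frame"][:,:,::-1]); print(n,c["mtx"].round(1).tolist(),c["R"].round(3).tolist(),c["t"].round(3).tolist())
s=ctrl.sense();print(s["time"],s["tool_pos"],s["eef_rot"],s["width"],ctrl.grip_point_offset)
E
```

```text
pics
scene [[568.5, 0.0, 323.2], [0.0, 568.5, 236.0], [0.0, 0.0, 1.0]] [[0.837, -0.547, -0.015], [-0.259, -0.373, -0.891], [0.482, 0.749, -0.454]] [-0.453, 0.175, 1.317]
top [[498.8, 0.0, 318.5], [0.0, 498.8, 236.1], [0.0, 0.0, 1.0]] [[0.108, -0.994, 0.007], [-0.972, -0.107, -0.209], [0.208, 0.016, -0.978]] [-0.044, 0.54, 1.095]
wrist [[371.6, 0.0, 323.5], [0.0, 371.6, 240.8], [0.0, 0.0, 1.0]] [[-0.241, -0.971, 0.003], [-0.92, 0.229, 0.316], [-0.308, 0.074, -0.949]] [0.625, -0.042, 0.381]
0.15 [0.15013503 0.60625509 0.23050376] [ 1.93518532e+00 -2.47328376e+00  1.68820269e-03] 0.08558245878948557 -0.0187
```

View pics/top0.png

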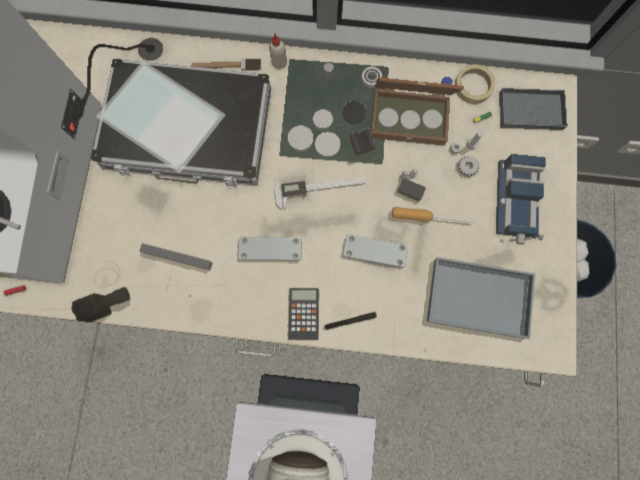

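View pics/scene0.png

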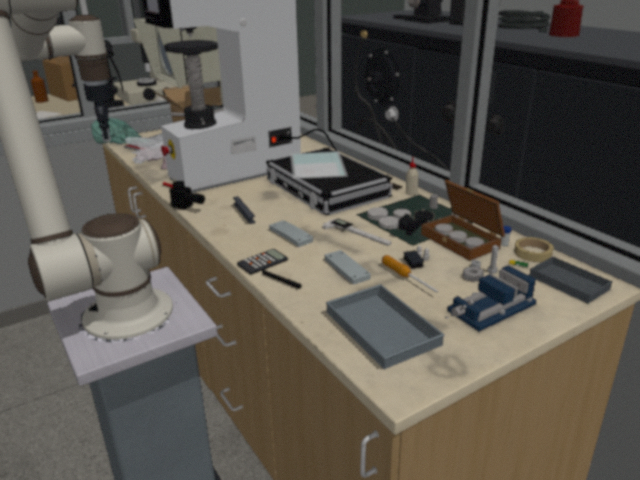

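View pics/wrist0.png

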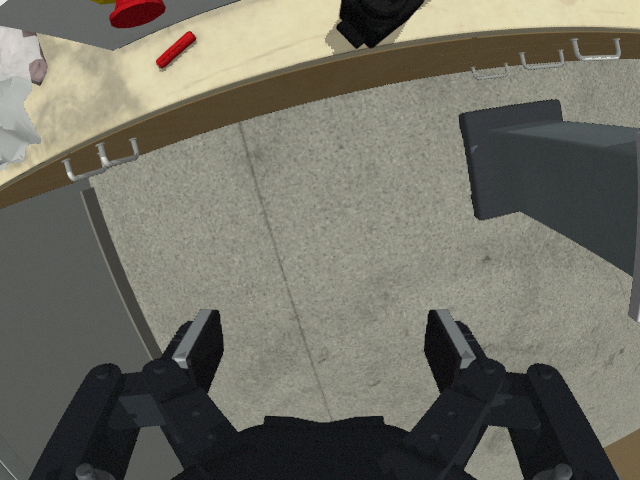

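Top view: two light plates at about (269,248) and (375,251), the straightedge at (176,256), the tray at (480,298), the caliper at (320,190) and the screwdriver at (430,216). The scene view agrees. The wrist camera sees only floor and bench edge. Now I'll turn these pixels into positions.

```bash
cat > h.py <<'E'
import numpy as np, cv2
from scipy.spatial.transform import Rotation as Rot
def cast(c,px,z,fish=False):
    K=c["mtx"];px=np.atleast_2d(np.asarray(px,float))
    x=(px[:,0]-K[0,2])/K[0,0];y=(px[:,1]-K[1,2])/K[1,1]
    if fish:
        r=np.hypot(x,y)+1e-12; d=np.c_[x/r*np.sin(r),y/r*np.sin(r),np.cos(r)]
    else: d=np.c_[x,y,np.ones(len(x))]
    d=d@np.asarray(c["R"]); o=-np.asarray(c["R"]).T@np.asarray(c["t"])
    s=(z-o[2])/d[:,2]; return o+d*s[:,None]
def rect(P):
    # world xy points -> centre, long axis angle from +y (toward +x negative), sizes
    r=cv2.minAreaRect(P[:,:2].astype(np.float32)*1000)
    b=cv2.boxPoints(r); e=[b[1]-b[0],b[2]-b[1]]
    l=max(e,key=np.linalg.norm); l=l*np.sign(l[1])
    return np.array(r[0])/1000, np.arctan2(-l[0],l[1]), sorted(r[1])
def biggest(m):
    cs,_=cv2.findContours(m.astype(np.uint8),cv2.RETR_EXTERNAL,cv2.CHAIN_APPROX_NONE)
    return max(cs,key=cv2.contourArea)[:,0,:]
def down(yaw):
    # tool z down; tool x axis at angle yaw from world x
    c,s=np.cos(yaw),np.sin(yaw)
    return Rot.from_matrix(np.array([[c,s,0],[s,-c,0],[0,0,-1]])).as_rotvec()
E
python3 - <<'E'
from h import *
from workcell import ctrl
c=ctrl.capture("top"); f=c["frame"]; hsv=cv2.cvtColor(f,cv2.COLOR_RGB2HSV)
for n,(u,v) in dict(p1=(269,240),p2=(375,243),se=(176,257),tray=(480,298),wood=(200,215)).items(): print(n,f[v,u],hsv[v,u])
g=(hsv[...,1]<60)|((f[...,2].astype(int)-f[...,0])>-12)
def reg(x0,y0,x1,y1):
    m=np.zeros(f.shape[:2],bool);m[y0:y1,x0:x1]=True;return m
grey=(f[...,0].astype(int)-f[...,2]<25)
for n,b,z in (("pA",(230,228,310,270),.016),("pB",(335,228,415,272),.016),("se",(130,238,220,275),.014),("tray",(415,250,545,345),.02)):
    cc=biggest(cv2.morphologyEx((grey&reg(*b)).astype(np.uint8),cv2.MORPH_CLOSE,np.ones((3,3))))
    C,a,s=rect(cast(c,cc,z)); print(n,C.round(4),a.round(3),s, cc.min(0),cc.max(0))
E
```

```text
p1 [167 170 164] [ 45   9 170]
p2 [174 177 172] [ 48   7 177]
se [105 102  99] [ 15  15 105]
tray [133 140 139] [ 86  13 140]
wood [194 185 166] [ 20  37 194]
pA [0.5162 0.1305] 0.109 [82.59601593017578, 152.65553283691406] [237 228] [301 262]
pB [ 0.5342 -0.1205] 0.098 [102.0112533569336, 155.28199768066406] [342 228] [407 270]
se [0.4617 0.3483] -0.137 [30.51815414428711, 178.5717315673828] [139 243] [212 270]
tray [ 0.4474 -0.3849] -0.061 [176.71786499023438, 275.2521057128906] [422 257] [544 341]
```

Run:
```python
from h import *
from workcell import ctrl
ctrl.move_pose([.42,.14,.27],down(-np.pi/2))
s=ctrl.sense();print(s["time"],s["tool_pos"],s["q"].round(2))
c=ctrl.capture("wrist"); cv2.imwrite("pics/w1.png",c["frame"][:,:,::-1]); np.savez("w1.npz",**c)
```

```text
2.15 [0.42010384 0.14062163 0.2699445 ] [ 0.69  0.04 -0.34 -0.   -1.19  0.88]
```

View pics/w1.png

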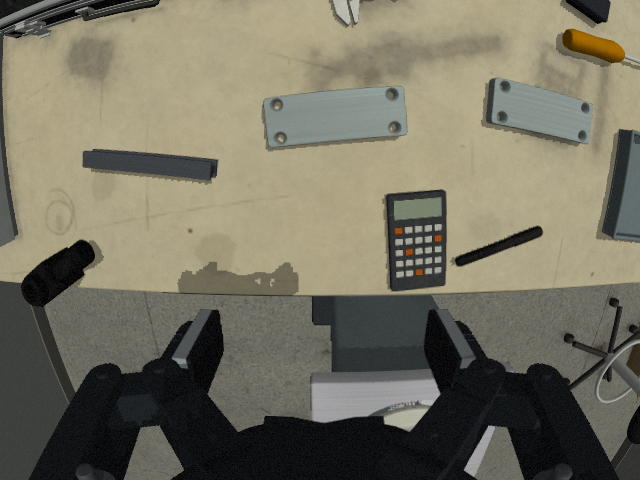

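The wrist view shows plate A at about (335,117), plate B at about (540,110) and the straightedge at about (150,165). Part of the tray is visible at the right edge.

```bash
cat > seg.py <<'E'
from h import *
def line_fit(P):
    vx,vy,x0,y0=cv2.fitLine(P.astype(np.float32),cv2.DIST_HUBER,0,1e-5,1e-5).ravel()
    return np.array([x0,y0]),np.array([vx,vy])
def plate(c,box,z,fish=True,dbg=None):
    f=c["frame"].astype(int);v=f.max(2)
    x0,y0,x1,y1=box
    m=(f[...,2]-f[...,0]>-8)&(v>115); k=np.zeros_like(m);k[y0:y1,x0:x1]=m[y0:y1,x0:x1]
    k=cv2.morphologyEx(k.astype(np.uint8),cv2.MORPH_CLOSE,np.ones((5,5)))
    cc=biggest(k); P=cast(c,cc+0.0,z,fish)[:,:2]
    return cc,P
E
python3 - <<'E'
from seg import *
c=dict(np.load("w1.npz")); f=c["frame"]
print(f[130,330],f[142,330],f[147,330],f[165,150],f[175,150],f[156,150], f[200,200],f[60,330])
vis=f[:,:,::-1].copy()
for n,b in (("A",(245,75,425,160)),("B",(475,65,605,150))):
    cc,P=plate(c,b,.016); cv2.polylines(vis,[cc.reshape(-1,1,2)],True,(0,0,255))
    C,a,s=rect(P); print(n,C.round(4),a.round(3),np.round(s,1))
    # bow of long edges
    d=np.array([-np.sin(a),np.cos(a)]);nn=np.array([np.cos(a),np.sin(a)])
    u=(P-C)@d; w=(P-C)@nn
    for sg in(-1,1):
        k=(w*sg>.018)&(abs(u)<.068); p=np.polyfit(u[k],w[k],2); print("  edge",sg,"bow mm over 60mm:",round(p[0]*.068**2*1000,2),"slope",round(p[1],3),"off",round(p[2]*1000,1))
v=f.max(2).astype(int)
m=np.zeros(v.shape,bool);m[140:190,75:225]=(v<130)[140:190,75:225]
cc=biggest(m);cv2.polylines(vis,[cc.reshape(-1,1,2)],True,(0,255,0))
for z in(0,.028): C,a,s=rect(cast(c,cc,z,True)); print("SE",z,C.round(4),a.round(3),np.round(s,1))
big=cv2.resize(vis[60:200,60:620],None,fx=1.4,fy=1.4,interpolation=cv2.INTER_NEAREST);cv2.imwrite("pics/w1v.png",big)
cv2.imwrite("pics/w1se.png",cv2.resize(f[135:195,70:230,::-1],None,fx=5,fy=5,interpolation=cv2.INTER_NEAREST))
E
```

```text
[137 146 141] [110 103  84] [173 163 133] [65 64 71] [116 108  89] [53 55 60] [175 167 138] [152 145 121]
A [0.5084 0.1285] 0.1 [ 53.4 148.9]
  edge -1 bow mm over 60mm: 0.1 slope 0.0 off -26.2
  edge 1 bow mm over 60mm: -0.14 slope -0.004 off 26.1
B [ 0.5308 -0.1226] -0.074 [ 52.8 148.3]
  edge -1 bow mm over 60mm: -0.07 slope -0.001 off -25.8
  edge 1 bow mm over 60mm: -0.29 slope -0.002 off 25.8
SE 0 [0.4609 0.3573] -0.151 [ 30.8 189.7]
SE 0.028 [0.4636 0.3426] -0.151 [ 28.7 176.8]
```

View pics/w1v.png

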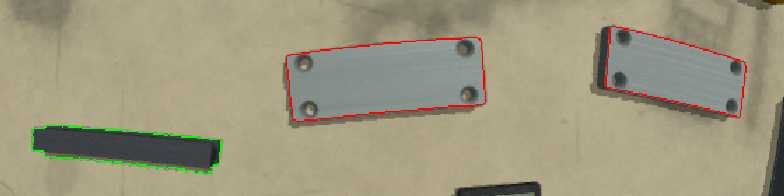

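View pics/w1se.png

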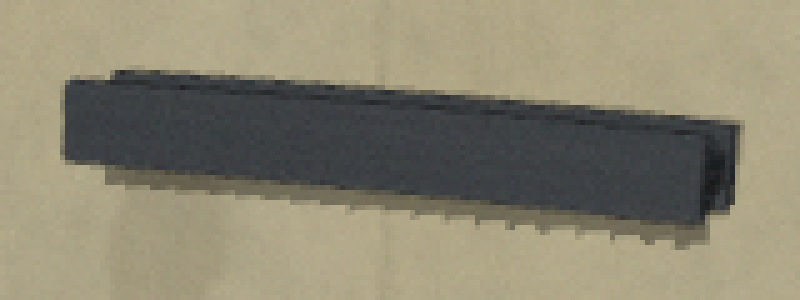

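Run:
```python
from seg import *
from workcell import ctrl
c=dict(np.load("w1.npz"))
P=cast(c,[(83,151),(211,161.6),(210.4,179.4),(83,167.2)],.028,True)[:,:2]
print(P.round(4).tolist()); L=(P[0]+P[3])/2;R=(P[1]+P[2])/2
C=(L+R)/2;d=L-R;a=np.arctan2(-d[0],d[1]);print(C.round(4),a,np.linalg.norm(d),np.linalg.norm(P[1]-P[2]),np.linalg.norm(P[0]-P[3]))
np.savez("se.npz",C=C,a=a)
o=down(a-np.pi)
ctrl.move_pose([C[0],C[1],.12],o)
print(ctrl.sense()["time"],ctrl.sense()["q"].round(2))
ctrl.move_l([C[0],C[1],.004],velocity=.12,stop_force=15)
w=ctrl.capture("wrist");cv2.imwrite("pics/w2.png",w["frame"][:,:,::-1])
s=ctrl.sense();print(s["time"],s["tool_pos"])
```

```text
[[0.4858, 0.4273], [0.462, 0.2608], [0.4428, 0.2626], [0.4663, 0.4297]]
[0.4642 0.3451] -0.14092536445181236 0.16844055787795642 0.019366234433672223 0.01968809629040022
3.8917 [ 0.92  0.41 -0.26  0.   -0.9  -1.06]
5.0583 [0.46469551 0.34566094 0.004919  ]
```

View pics/w2.png

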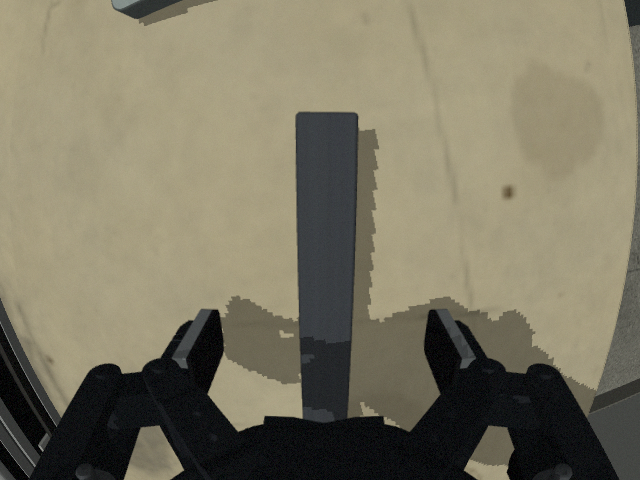

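Run:
```python
from seg import *
from workcell import ctrl
ctrl.set_gripper(.0,f_grip=40)
s=ctrl.sense();p=s["tool_pos"];z0=p[2];print(s["time"],s["width"],p)
ctrl.move_l([p[0],p[1],.07],velocity=.2)
C=np.array([.5084,.1285]);a=.1
o=down(a-np.pi)
ctrl.move_l([C[0],C[1],.07],o,velocity=.25)
print(ctrl.sense()["time"],ctrl.sense()["contact_force"].round(2))
ctrl.move_l([C[0],C[1],.030],velocity=.12)
r=ctrl.move_l([C[0],C[1],.016],velocity=.015,stop_force=3)
s=ctrl.sense();print(r,s["time"],s["tool_pos"],"SE bottom",s["tool_pos"][2]-z0,s["contact_force"].round(2),s["width"])
w=ctrl.capture("wrist");cv2.imwrite("pics/w3.png",w["frame"][:,:,::-1])
w=ctrl.capture("top");cv2.imwrite("pics/t3.png",cv2.resize(w["frame"][200:300,200:340,::-1],None,fx=5,fy=5))
```

```text
5.675 0.0192374552976709 [0.46423631 0.34523621 0.0042434 ]
7.1917 [ 0.77  0.75 -2.55]
True 8.25 [0.50854053 0.12854156 0.02301392] SE bottom 0.01877051939941507 [-0.4   0.24  4.64] 0.01884207711875845
```

View pics/w3.png

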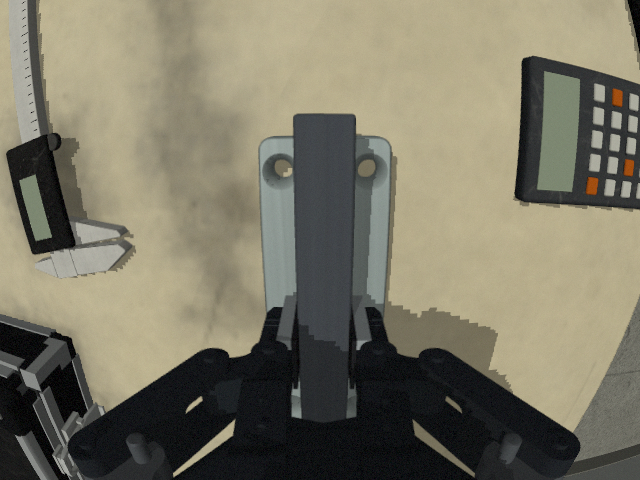

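View pics/t3.png

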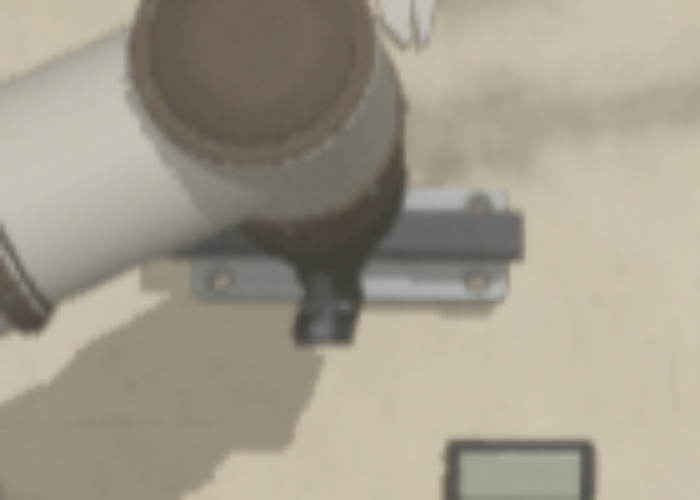

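Set down with its underside at 18.8 mm, so plate A looks like the arched one. Wrist and top views show the straightedge centred along the plate. Next I let go and press both ends.

```bash
cat > press.py <<'E'
from seg import *
from workcell import ctrl
def press(C,a,u,ztop,tag,f=5,hold=1.0,v=.01):
    """press SE top at signed distance u along its +y from C; ztop: expected top height"""
    d=np.array([-np.sin(a),np.cos(a)]);p=np.array(C)+u*d
    o=down(a-np.pi)
    ctrl.move_l([*p,ztop+.022],o,velocity=.2)
    ctrl.move_l([*p,ztop+.004],velocity=.08)
    F0=ctrl.sense()["contact_force"][2]
    r1=ctrl.move_l([*p,ztop-.008],velocity=v,stop_force=1.2)
    s=ctrl.sense();z1=s["tool_pos"][2];F1=s["contact_force"][2]-F0
    r2=ctrl.move_l([*p,ztop-.010],velocity=v,stop_force=f)
    s=ctrl.sense();print(tag,r1,r2,"t",round(s["time"],2),"touch z",z1.round(4),"F",F1.round(2),"press z",s["tool_pos"][2].round(4),"F",(s["contact_force"][2]-F0).round(2))
    ctrl.wait(hold/2)
    c=ctrl.capture("scene");cv2.imwrite(f"pics/{tag}.png",cv2.resize(c["frame"][190:310,200:400,::-1],None,fx=4,fy=4))
    ctrl.wait(hold/2)
    s=ctrl.sense();print("  held F",(s["contact_force"]).round(2),F0.round(2),s["tool_pos"][2].round(4))
    ctrl.move_l([*p,ztop+.022],velocity=.08)
E
python3 - <<'E'
from press import *
C=np.array([.5085,.1285]);a=.1
ctrl.set_gripper(.045)
ctrl.move_l([*C,.075],velocity=.12)
ctrl.set_gripper(0)
print(ctrl.sense()["time"],ctrl.sense()["contact_force"].round(2))
press(C,a,.067,.047,"pressL")
E
```

```text
9.8083 [ 0.43 -0.44 -0.01]
pressL True True t 11.64 touch z 0.0457 F 2.51 press z 0.0453 F 2.99
  held F [-1.19 -0.34  4.81] 0.35 0.0451
```

View pics/pressL.png

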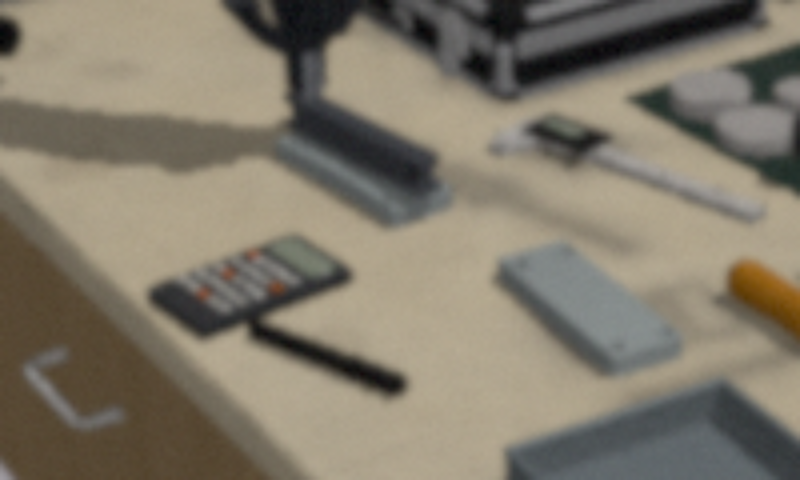

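The far end lifts off the plate at its right end, around (440,175). The held force was only about 4.5 N, near the bottom of the range. I'll repeat the left press at 7–10 N by stepping down in small increments, then press right.

```bash
python3 - <<'E'
s=open("press.py").read()
a=s.index("    r2=");b=s.index("    ctrl.wait(hold/2)")
s=s[:a]+'''    z=z1;r2=0
    while z>ztop-.0075:
        ctrl.wait(.08);F=np.mean([ctrl.sense()["contact_force"][2]])-F0
        if F>=6.5: break
        z-=.0004;r2+=1;ctrl.move_l([*p,z],velocity=.02)
    s=ctrl.sense();print(tag,r1,r2,"t",round(s["time"],2),"touch z",z1.round(4),"F",F1.round(2),"press z",s["tool_pos"][2].round(4),"F",(s["contact_force"][2]-F0).round(2))
'''+s[b:]
open("press.py","w").write(s)
E
python3 - <<'E'
from press import *
C=np.array([.5085,.1285]);a=.1
press(C,a,.067,.047,"pressL2",hold=.8)
press(C,a,-.067,.047,"pressR",hold=.8)
E
```

```text
pressL2 True 3 t 15.51 touch z 0.0457 F 3.04 press z 0.0452 F 7.67
  held F [-2.68  2.51  6.49] -0.33 0.0452
pressR True 3 t 19.74 touch z 0.0458 F 1.74 press z 0.0453 F 7.51
  held F [-0.   -3.98  8.27] 0.46 0.0453
```

View pics/pressL2.png

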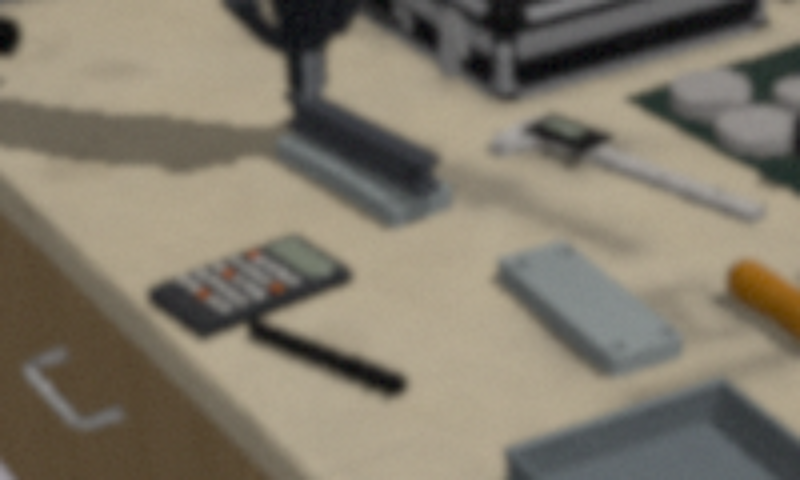

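View pics/pressR.png

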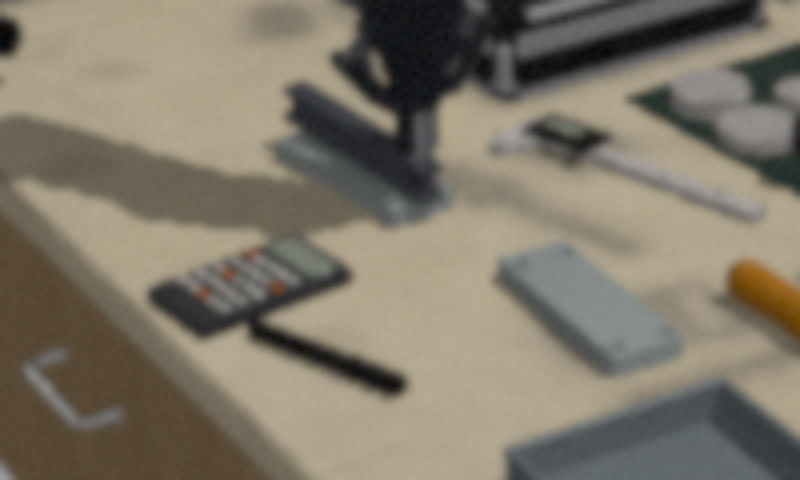

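It tips both ways: the right end lifts on the left press, and the left end lifts at about (300,90) on the right press. The pressed ends read 45.2 mm against 47 mm level, so plate A is bowed. Next I carry the straightedge over to plate B.

Run:
```python
from press import *
C=np.array([.5085,.1285]);a=.1
s=ctrl.sense();p=s["tool_pos"];print(s["time"],p)
ctrl.move_l([*C,.078],velocity=.2)
ctrl.set_gripper(.06)
w=ctrl.capture("wrist");cv2.imwrite("pics/w4.png",w["frame"][:,:,::-1]);np.savez("w4.npz",**w)
print(ctrl.sense()["time"])
```

```text
21.05 [0.5149005  0.06208221 0.06878555]
22.1917
```

View pics/w4.png

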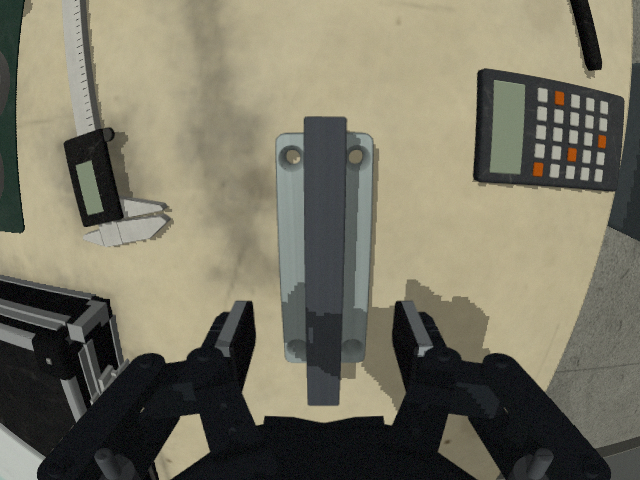

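The straightedge (columns 304–347, rows 116–405) still lies along the middle of plate A (rows 133–362). I measure both, then grasp.

Run:
```python
from press import *
w=dict(np.load("w4.npz"))
S=cast(w,[(325.5,116.5),(324,405)],.047,True)[:,:2]
Pl=cast(w,[(276,133.5),(373,133.5),(364.5,362),(285,361)],.016,True)[:,:2]
d=S[1]-S[0];C=S.mean(0);a=np.arctan2(-d[0],d[1]);print("SE",C.round(4),a.round(3),np.linalg.norm(d).round(4))
ax=(Pl[2]+Pl[3])/2-(Pl[0]+Pl[1])/2;print("plate",Pl.mean(0).round(4),np.arctan2(-ax[0],ax[1]).round(3),np.linalg.norm(ax).round(4),np.linalg.norm(Pl[0]-Pl[1]).round(4),np.linalg.norm(Pl[2]-Pl[3]).round(4))
```

```text
SE [0.5079 0.1295] 0.096 0.1684
plate [0.5079 0.1281] 0.101 0.1484 0.053 0.0541
```

Run:
```python
from press import *
C=[.508,.1293]
ctrl.move_l([*C,.0225],down(.097-np.pi),velocity=.12,stop_force=15)
ctrl.set_gripper(0,f_grip=40)
s=ctrl.sense();print(s["time"],s["width"],s["tool_pos"])
ctrl.move_l([*C,.08],velocity=.2)
ctrl.move_l([.5308,-.1226,.07],down(-.074-np.pi),velocity=.25)
w=ctrl.capture("wrist");cv2.imwrite("pics/w5.png",w["frame"][:,:,::-1]);np.savez("w5.npz",**w)
s=ctrl.sense();print(s["time"],s["width"],s["tool_pos"],s["q"].round(2))
```

```text
23.25 0.019355644619101928 [0.50834745 0.12954526 0.02331415]
24.9083 0.01924233350583167 [ 0.53062044 -0.12169883  0.06978222] [ 0.07  0.42 -0.39 -0.   -0.75 -0.14]
```

View pics/w5.png

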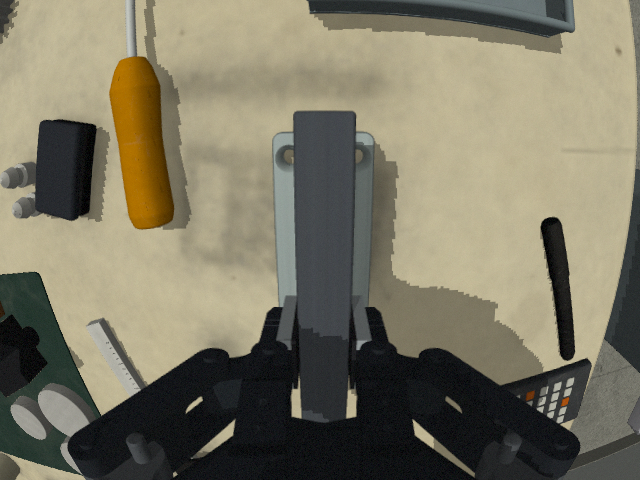

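The straightedge is centred over plate B (columns 273–373). I lower it, let go, and back off.

Run:
```python
from press import *
C=[.5306,-.1222]
ctrl.move_l([*C,.027],velocity=.12)
r=ctrl.move_l([*C,.014],velocity=.01,stop_force=2)
s=ctrl.sense();print(r,s["time"],s["tool_pos"],s["contact_force"].round(2))
ctrl.set_gripper(.05)
ctrl.move_l([*C,.10],velocity=.15)
w=ctrl.capture("wrist");cv2.imwrite("pics/w6.png",w["frame"][:,:,::-1]);np.savez("w6.npz",**w)
print(ctrl.sense()["time"])
```

```text
True 26.1667 [ 0.53057005 -0.12224566  0.02048322] [ 0.12 -0.46  4.12]
27.3083
```

View pics/w6.png

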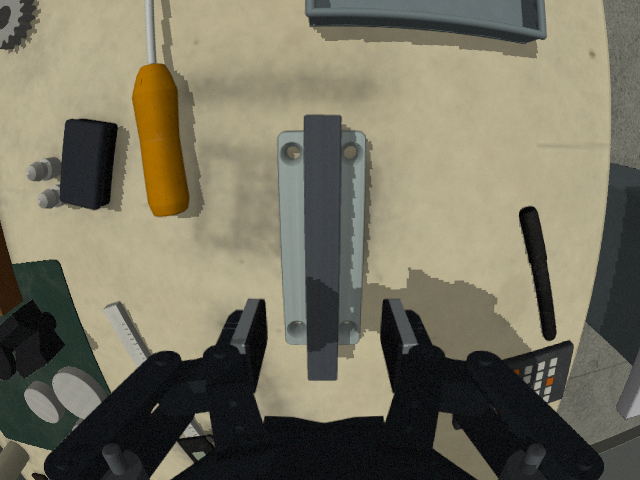

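Underside at about 16 mm, so plate B looks flat, with the straightedge lying on it at columns 304–342. Now the tray corners, from the top picture.

Run:
```python
import cv2
f=cv2.imread("pics/top0.png");cv2.imwrite("pics/tray.png",cv2.resize(f[250:345,415:545],None,fx=6,fy=6,interpolation=cv2.INTER_NEAREST))
```

```text
(no output)
```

View pics/tray.png

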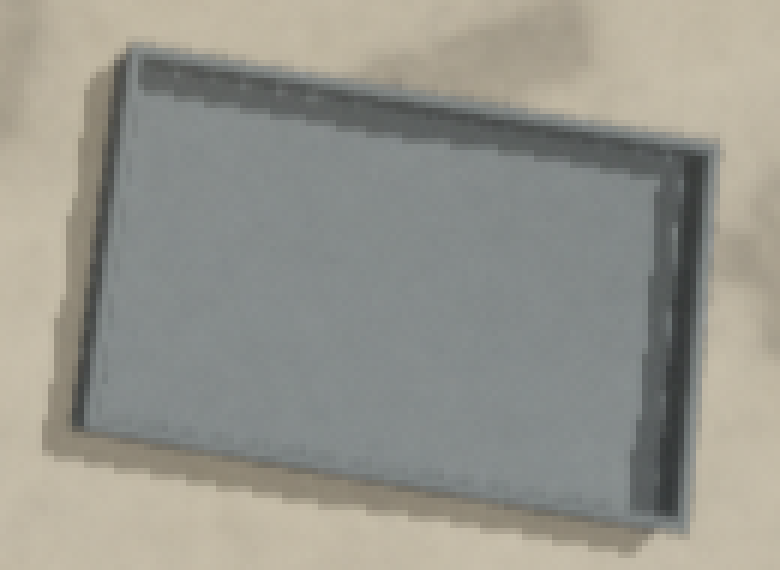

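Run:
```python
from press import *
ctrl_t=ctrl.capture("top")
z=np.array([(130,45),(718,142),(688,530),(82,432)],float)/6-.5+[415,250]
P=cast(ctrl_t,z,.028)[:,:2];C=P.mean(0);d=(P[0]+P[3]-P[1]-P[2])/2;a=np.arctan2(-d[0],d[1])
print("tray",P.round(4).tolist(),C.round(4),a.round(3),[np.linalg.norm(P[i]-P[(i+1)%4]).round(4) for i in range(4)])
np.savez("tray.npz",C=C,a=a)
A=[.508,.1283]
ctrl.set_gripper(.078)
ctrl.move_pose([*A,.10],down(.1-np.pi))
w=ctrl.capture("wrist");cv2.imwrite("pics/w7.png",w["frame"][:,:,::-1]);np.savez("w7.npz",**w)
print(ctrl.sense()["time"])
```

```text
tray [[0.5279, -0.2652], [0.5146, -0.4957], [0.3645, -0.487], [0.3763, -0.2557]] [ 0.4458 -0.3759] -0.055 [np.float64(0.2309), np.float64(0.1503), np.float64(0.2316), np.float64(0.1519)]
28.7917
```

View pics/w7.png

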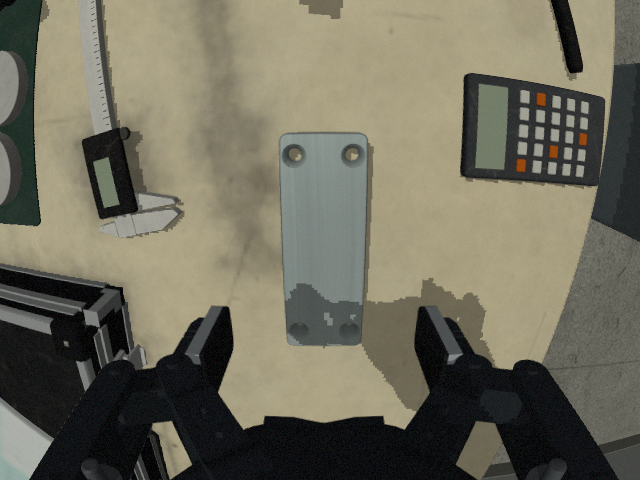

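The tray measures 231 × 151 mm, which fits. In the wrist view the plate is centred between the jaws, at columns 280–368. I grasp it.

Run:
```python
from press import *
A=[.508,.1283]
r=ctrl.move_l([*A,-.003],velocity=.12,stop_force=12)
s=ctrl.sense();print(r,s["tool_pos"],s["contact_force"].round(1))
ctrl.set_gripper(0,f_grip=80)
s=ctrl.sense();print(s["time"],s["width"],s["tool_pos"],s["contact_force"].round(1))
ctrl.move_l([*A,.03],velocity=.1)
s=ctrl.sense();print(s["time"],s["width"],s["tool_pos"],s["contact_force"].round(1))
w=ctrl.capture("wrist");cv2.imwrite("pics/w8.png",w["frame"][:,:,::-1])
```

```text
False [ 0.50857568  0.12839725 -0.0024146 ] [-0.4  0.8 -0.4]
30.15 0.052269360950815906 [ 0.50867117  0.128683   -0.00170458] [-1.1 -0.2  5.6]
30.6333 0.0523628808890402 [0.50728131 0.12804021 0.02954886] [-0.8 -0.3 -5.2]
```

View pics/w8.png

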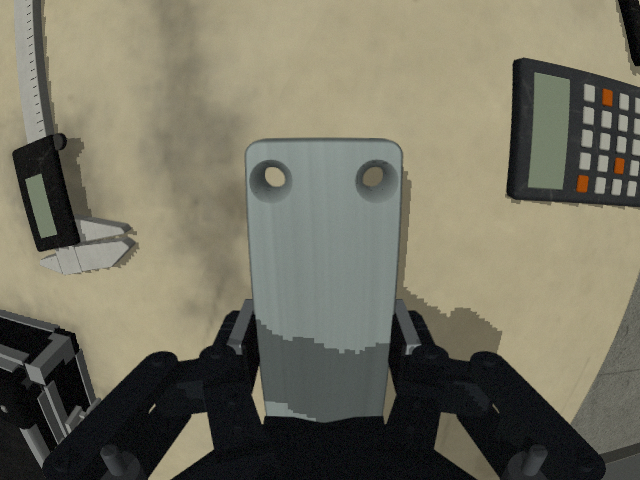

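The plate is lifted, level and held, with a weight reading of about 5 N. I carry it to the tray.

Run:
```python
from press import *
t=np.load("tray.npz");C=t["C"];a=float(t["a"])
ctrl.move_l([.508,.128,.14],velocity=.2)
ctrl.move_l([*C,.14],down(a-np.pi),velocity=.25)
s=ctrl.sense();print(s["time"],s["width"],s["tool_pos"])
w=ctrl.capture("wrist");cv2.imwrite("pics/w9.png",w["frame"][:,:,::-1])
```

```text
33.5667 0.05201852485627063 [ 0.4459769  -0.37510485  0.14006387]
```

View pics/w9.png

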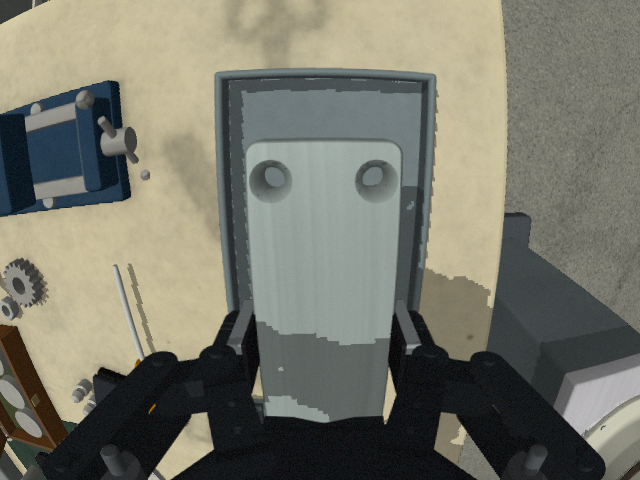

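The plate (columns 246–402) is centred between the tray walls (215–436). I lower it in.

Run:
```python
from press import *
t=np.load("tray.npz");C=t["C"];a=float(t["a"])
ctrl.move_l([*C,.02],velocity=.15)
r=ctrl.move_l([*C,-.004],velocity=.02,stop_force=4)
s=ctrl.sense();print(r,s["time"],s["tool_pos"],s["contact_force"].round(1))
ctrl.set_gripper(.072)
ctrl.move_l([*C,.13],velocity=.2)
w=ctrl.capture("wrist");cv2.imwrite("pics/w10.png",w["frame"][:,:,::-1])
print(ctrl.sense()["time"])
```

```text
True 35.4417 [ 0.44570486 -0.37582556  0.00129442] [-0.6 -0.1  5.7]
36.625
```

View pics/w10.png

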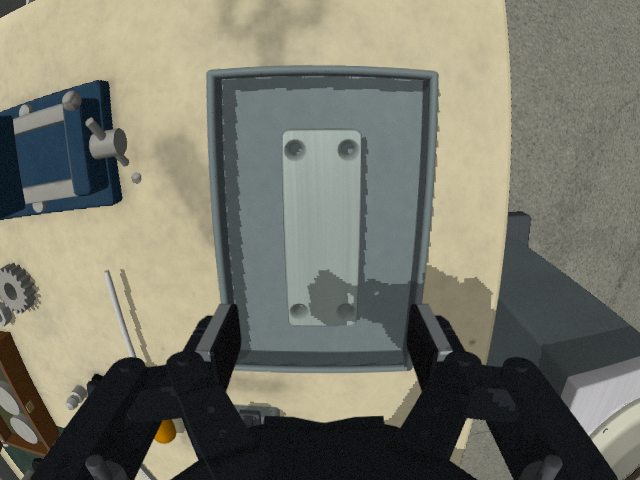

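The plate lies flat in the tray, at columns 283–361 and rows 130–325. Now the confirming presses on plate B.

Run:
```python
from press import *
w=dict(np.load("w6.npz"))
S=cast(w,[(322.5,115),(322.5,380)],.044,True)[:,:2];d=S[1]-S[0];C=S.mean(0);a=np.arctan2(-d[0],d[1])
print("SE",C.round(4),a.round(3),np.linalg.norm(d).round(4))
if np.hypot(*(C-[.5306,-.1222]))>.004 or abs(a+.074)>.03: raise SystemExit("disagree")
a=-.074
ctrl.set_gripper(0)
ctrl.move_pose([*(C+.067*np.array([-np.sin(a),np.cos(a)])),.11],down(a-np.pi))
press(C,a,.067,.044,"pressL_B",hold=1.0)
press(C,a,-.067,.044,"pressR_B",hold=1.0)
print(ctrl.sense()["time"])
```

```text
SE [ 0.5303 -0.1218] -0.076 0.1688
pressL_B True 2 t 40.65 touch z 0.0441 F 3.73 press z 0.0441 F 8.34
  held F [-2.05  0.38  7.97] -0.22 0.0441
pressR_B True 2 t 44.67 touch z 0.0441 F 4.62 press z 0.0441 F 8.26
  held F [-1.4   0.28  7.82] -0.77 0.0441
46.15
```

View pics/pressL_B.png

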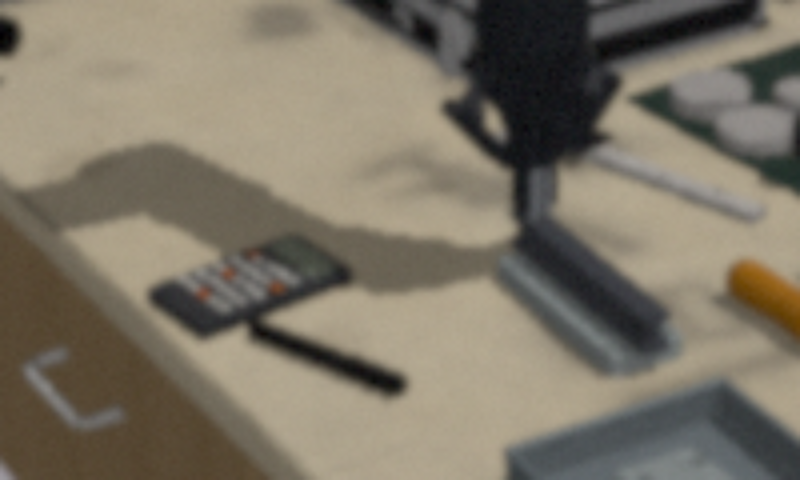

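View pics/pressR_B.png

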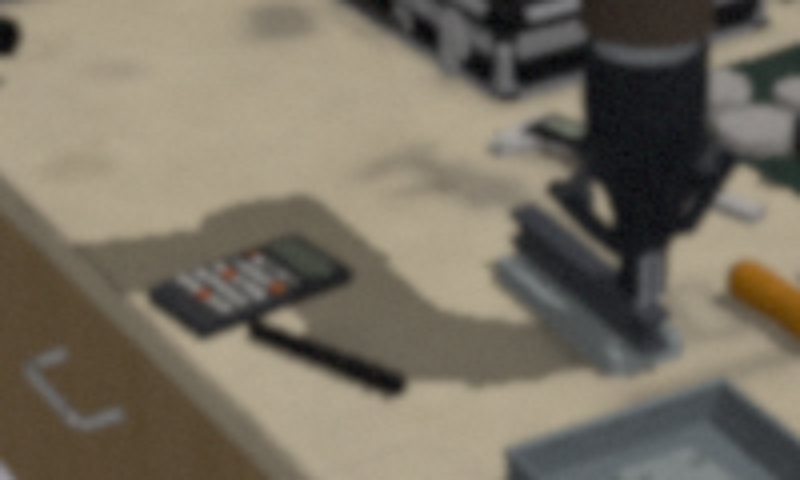

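It stays level: 44.1 mm under 8 N at both ends. I clear the arm and take a final look.

Run:
```python
from press import *
p=ctrl.sense()["tool_pos"]
ctrl.move_l([p[0],p[1],.2],velocity=.2)
ctrl.move_pose([.42,.14,.27],down(-np.pi/2))
w=ctrl.capture("wrist");cv2.imwrite("pics/w11.png",w["frame"][:,:,::-1])
t=ctrl.capture("top")["frame"];cv2.imwrite("pics/t11.png",t[:,:,::-1])
a=dict(np.load("w1.npz"))
for n,b in (("before",a),("after",w)):
    cc,P=plate(b,(475,65,605,150),.016);print(n,[np.round(v,4) for v in rect(P)])
t0=cv2.imread("pics/top0.png")[:,:,::-1]
d=cv2.absdiff(t,t0).max(2);print("caliper diff",np.mean(d[175:210,270:368]>40),"driver",np.mean(d[205:226,390:472]>40))
print(ctrl.sense()["time"])
```

```text
before [array([ 0.5308, -0.1226]), np.float32(-0.074), array([ 52.8138, 148.2615])]
after [array([ 0.5509, -0.124 ]), np.float32(-0.0746), array([ 12.5018, 147.7689])]
caliper diff 0.0 driver 0.0
48.3917
```

View pics/w11.png

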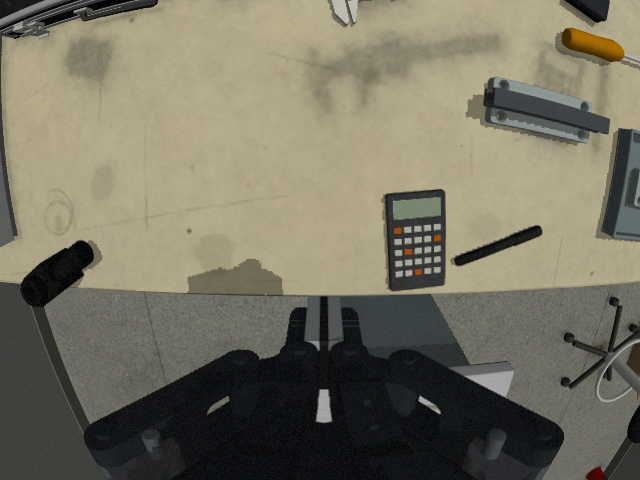

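View pics/t11.png

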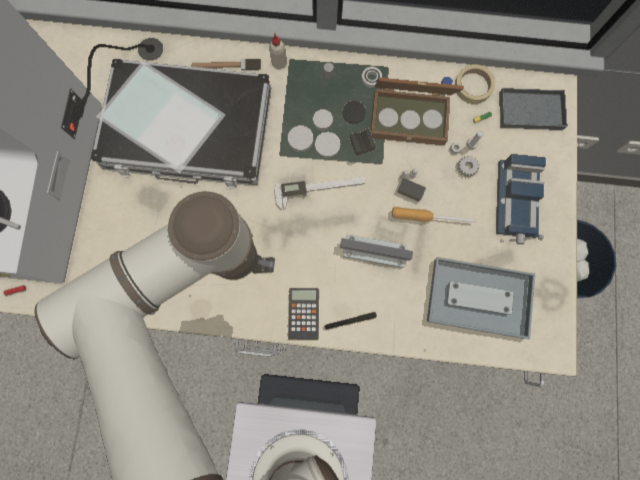

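Everything is in place. The straightedge lies along plate B at top-view (375,250) and the bowed plate is in the tray at (480,297). Plate B's upper edge is still at x = 0.557, as before.

```bash
python3 -c "
from workcell import ctrl
ctrl.close_job();print('done')"
```

```text
the job is handed in; nothing more can be done
done
```

The job is done and handed in at about 48 s of the 72 s. The left-hand plate was the bowed one and now lies flat in the reject tray. The straightedge is lying along the other plate, which is flat.

- **Bowed plate:** the straightedge sat about 19 mm up and tipped both ways, with the pressed end going from 47 to 45.2 mm under about 7–8 N. My first left press held only about 4.5 N, so I repeated it before pressing the right end.
- **Flat plate:** after the bowed plate was in the tray, the straightedge stayed at 44.1 mm under about 8 N at both ends.
- **Nothing else moved:** before-and-after pictures show no change in the caliper or the screwdriver. The flat plate's long edge and angle are unchanged. My full outline check of that plate no longer worked, because the straightedge covers part of it. Only the visible strip could be compared: its centre along the length read 1.4 mm different, which I put down to the partial outline.

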